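# Close the moped-parts stall for the night

### The arm

A 6-joint arm with a two-finger parallel gripper is mounted at the origin on the work surface. World frame = base frame: x ahead of the robot, y to its left, z up, the work surface at z = 0. Lengths are in m, angles in rad, forces in N, time in s.
With the tool pointing down it reaches from about 0.375 to 0.825 m from the base axis. Payload 5.5 kg.
Tool frame: the origin (TCP) lies midway between the tips of the shut fingers; the grasp point (between the pads) lies 19 mm behind it; z points along the fingers, y is the direction in which the jaws open and shut (so a half turn about z gives the same grasp; the last joint's range is limited). The gripper opens to 85 mm and grips with 20 to 120 N. Pads are 22 mm wide; open, the fingers measure 114 mm over their backs; the gripper's body (76 mm by 85 mm) begins 54 mm behind the grasp point. The pads swing forward as they close: fully open they stand 13 mm farther back than shut.
Start: joints at [-1.285, 0.314, -0.047, 1.21, 0, 1.571], TCP at [0.169, -0.576, 0.231] pointing down, gripper open.
Joint ranges: [-2.67, 2.67], [-0.69, 1.73], [-1.03, 1.25], [-2.08, 2.16], [-1.42, 1.45], [-3.14, 3.14]. Speed limits (rad/s): [2.39, 2.39, 3.01, 3.14, 3.14, 3.14].

### API

Orientations are given as [roll, pitch, yaw] about the fixed x, y, z axes, in that order (R = Rz(yaw) Ry(pitch) Rx(roll)).
In Python, from bench import manip, vision gives the robot as it stands.
- The arm moves only by the shell command python3 -m crank 'ROWS'. ROWS is JSON, a list of rows, each a list of 5 numbers: the shift along the world's x, y, z in mm, then the turn about the world's z in degrees, then the opening, from -1 (shut) to 1 (fully open), so that 0 is half open. In form: [[tx, ty, tz, twist, grip], ...]. A call has 1 to 8 rows; each row is the pose to reach, as a shift and turn from the pose commanded when the call began; what a row does not reach only later rows make up. A row lasts 1/8 s, in which the tool goes at most 62.5 mm and 10.7 degrees, less where a joint would pass 70% of its speed; a pose out of reach is approached as far as the arm can. A call with a gripper value outside its range is refused whole. The fingers move at their own pace and stop on an object; the grip force is fixed at half the most. Time passes only in rows, so rows that repeat a pose let the fingers close. It gives the time, the measured TCP pose, the force and the opening at its end, in the units of the state.
- manip.read_state(): the state, without advancing time (a new reading comes with each control period).
- vision.capture(name): name is "side" or "top" or "wrist"; returns a dict with "frame" (384x512x3 uint8, red, green, blue), "z_map" (384x512 float32, m along the optical axis (not along the pixel's ray), 0 where there is no reading), "vfov" (degrees; the focal length in pixels is half the picture's height over the tangent of half this angle, whatever the lens; pixels are square), "cx", "cy" (the principal point, pixels), "R" (3x3) and "t" (3): a world point X has camera coordinates R X + t; the wrist camera has in their place "T_tool_cam" (4x4, takes a point from camera to tool coordinates, whose origin is the TCP and whose axes are the flange's). Camera axes: x right, y down, z forward; pixel columns grow to the right and rows downward; lengths in m; the calibration is good to about 2 mm. A picture is of the moment at which its call begins: read the wrist's pose just before it.
- manip.job_done(): hands the job in, once; it reports no verdict.
The state is a dict: "t": time; "qpos": joint angles; "dq": joint speeds; "joint_torque": joint torques, N m; "ee_pos": TCP position; "tool_rot": TCP orientation; "wrist_force": force on the tool from outside, world axes, zero at the start; "moment": the same for the moment, N m; "opening": finger opening in m.
Only numpy, scipy, OpenCV 4.12 (cv2) and the standard library are available. Lean on these libraries where they do the work, as an engineer would, in place of code of your own. Each camera call takes 0.05 s, during which the arm holds its last target. There are 200 camera calls.

### The job

Close up the stall: first pick every spark plug out of the box of mixed parts and lay the plugs in the grey tray in a single layer, lying flat with none on top of another, leaving the other parts in the box. Only then put out the stall lights by sweeping the whole row of toggles off in one drag of a finger along the bank, without leaving the bank while only some of them are off. Do not disturb the tin can, the oil bottle or the screwdriver, and leave everything released.

Things in the scene. Friction and masses are not known exactly. Their poses are not given: they have to be found in the camera images.
- plug0: Spark plug, 50 g, 60 mm long (4 to 6 are present; None if absent). Origin on its axis at mid-hexagon, x toward the white insulator. Steel hexagon 20 mm across flats, 23 over corners, x -7 to +7 mm; dark thread 13 mm thick to x -28; white ceramic 11 mm thick to +26; terminal to +32. Lying on a flat its axis is 10 mm above its support.
- plug1: Spark plug, 50 g, 60 mm long (4 to 6 are present; None if absent). Origin on its axis at mid-hexagon, x toward the white insulator. Steel hexagon 20 mm across flats, 23 over corners, x -7 to +7 mm; dark thread 13 mm thick to x -28; white ceramic 11 mm thick to +26; terminal to +32. Lying on a flat its axis is 10 mm above its support.
- plug2: Spark plug, 50 g, 60 mm long (4 to 6 are present; None if absent). Origin on its axis at mid-hexagon, x toward the white insulator. Steel hexagon 20 mm across flats, 23 over corners, x -7 to +7 mm; dark thread 13 mm thick to x -28; white ceramic 11 mm thick to +26; terminal to +32. Lying on a flat its axis is 10 mm above its support.
- plug3: Spark plug, 50 g, 60 mm long (4 to 6 are present; None if absent). Origin on its axis at mid-hexagon, x toward the white insulator. Steel hexagon 20 mm across flats, 23 over corners, x -7 to +7 mm; dark thread 13 mm thick to x -28; white ceramic 11 mm thick to +26; terminal to +32. Lying on a flat its axis is 10 mm above its support.
- plug4: Spark plug, 50 g, 60 mm long (4 to 6 are present; None if absent). Origin on its axis at mid-hexagon, x toward the white insulator. Steel hexagon 20 mm across flats, 23 over corners, x -7 to +7 mm; dark thread 13 mm thick to x -28; white ceramic 11 mm thick to +26; terminal to +32. Lying on a flat its axis is 10 mm above its support.
- plug5: Spark plug, 50 g, 60 mm long (4 to 6 are present; None if absent). Origin on its axis at mid-hexagon, x toward the white insulator. Steel hexagon 20 mm across flats, 23 over corners, x -7 to +7 mm; dark thread 13 mm thick to x -28; white ceramic 11 mm thick to +26; terminal to +32. Lying on a flat its axis is 10 mm above its support.
- adjuster: Plain steel hexagon adjuster, not a spark plug: hexagon 20 mm across flats, 24 mm long, an 11 mm plain stud on either end, 60 mm overall. Origin at its middle, x along it. Stays in the box.
- bearing: Sealed steel ball bearing, a disc, 40 mm across, 14 mm high. Origin under its centre. Stays in the box.
- sprocket: Small dark steel sprocket, 48 mm over the teeth, 8 mm thick, lying flat. Origin under its centre. Stays in the box.
- bin: Open cardboard box of mixed parts, fixed to the table, 260 mm (its x) by 280 mm (its y), 50 mm high, walls and floor 5 mm thick. Origin under its centre, on the table; z up, x and y along its sides.
- tray: Empty open grey plastic tray, fixed to the table, 200 mm (its x) by 240 mm (its y), 45 mm high, walls and floor 5 mm thick. Origin under its centre, on the table; z up, x and y along its sides.
- bank: Grey power strip, fixed, 270 mm long (its y), 100 mm wide (its x), top 40 mm above the table. Origin under its centre. Five toggles in a row along y at x -22 mm, y -100, -50, 0, 50, 100 mm (sw0 to sw4), round white sockets beside them at x +22 mm. Toggle: round bar 9 mm thick, rounded end 44.5 mm from its pivot, which is 42 mm above the table. It swings along the row.
- sw_first (a point): Pivot of the first toggle (sw0), at the -y end of the row, 42 mm above the table. Toggle tips are 84 mm above the table when on, 86.5 upright, 73 fully off.
- sw_last (a point): Pivot of the last toggle (sw4), at the +y end of the row, 42 mm above the table. A shut finger moving along the row toward +y with its end 75 to 82 mm above the table tips each toggle over and passes over it; below 73 mm it jams on a toggle at its stop.
- sw0 (a joint): Toggle angle in rad: 0 fully on (leans 0.35 rad toward the bank's -y), 0.35 upright, 1.2 fully off (leans 0.85 rad toward +y). It stays where it is left; it turns against a light friction of about 1 N at its tip. It is off above 0.6.
- sw1 (a joint): Toggle angle in rad: 0 fully on (leans 0.35 rad toward the bank's -y), 0.35 upright, 1.2 fully off (leans 0.85 rad toward +y). It stays where it is left; it turns against a light friction of about 1 N at its tip. It is off above 0.6.
- sw2 (a joint): Toggle angle in rad: 0 fully on (leans 0.35 rad toward the bank's -y), 0.35 upright, 1.2 fully off (leans 0.85 rad toward +y). It stays where it is left; it turns against a light friction of about 1 N at its tip. It is off above 0.6.
- sw3 (a joint): Toggle angle in rad: 0 fully on (leans 0.35 rad toward the bank's -y), 0.35 upright, 1.2 fully off (leans 0.85 rad toward +y). It stays where it is left; it turns against a light friction of about 1 N at its tip. It is off above 0.6.
- sw4 (a joint): Toggle angle in rad: 0 fully on (leans 0.35 rad toward the bank's -y), 0.35 upright, 1.2 fully off (leans 0.85 rad toward +y). It stays where it is left; it turns against a light friction of about 1 N at its tip. It is off above 0.6.
- tin: Bystander: shut tin can 72 mm wide, 90 mm high, beyond the work. Origin under its centre.
- oil: Bystander: oil bottle 64 mm wide, 120 mm high, beyond the work. Origin under its centre.
- driver: Bystander: screwdriver with a black handle, lying crosswise beyond the work. 185 mm long, 22 mm high. Origin under its middle.

How it is judged:
On the way, in this order (a step that is already met when the one before it is completed fails the run):
1. every spark plug lies in the tray in a single layer while all the toggles are still on (x of plug0 in the frame of tray between -0.094 and 0.094 m and y of plug0 in the frame of tray between -0.114 and 0.114 m and z of each of plug0, plug1, plug2, plug3, plug4, plug5 in the frame of tray below 0.026 m and x of plug1 in the frame of tray between -0.094 and 0.094 m and y of plug1 in the frame of tray between -0.114 and 0.114 m and x of plug2 in the frame of tray between -0.094 and 0.094 m and y of plug2 in the frame of tray between -0.114 and 0.114 m and x of plug3 in the frame of tray between -0.094 and 0.094 m and y of plug3 in the frame of tray between -0.114 and 0.114 m and x of plug4 in the frame of tray between -0.094 and 0.094 m and y of plug4 in the frame of tray between -0.114 and 0.114 m and x of plug5 in the frame of tray between -0.094 and 0.094 m and y of plug5 in the frame of tray between -0.114 and 0.114 m and value of joint each of sw0, sw1, sw2, sw3, sw4 below 0.6 rad), for 0.2 s.
2. all five toggles are off (value of joint each of sw0, sw1, sw2, sw3, sw4 above 0.6 rad), for 0.2 s.
At the end, for the whole second after the job is handed in: Every spark plug present rests in the tray in a single layer (hexagon middle within 94 mm of the tray's centre along its x and 114 mm along its y, and under 26 mm above the tray's underside), all five toggles are above 0.6 rad, and the adjuster, the bearing and the sprocket are still inside the box (all of step 2 and x of plug0 in the frame of tray between -0.094 and 0.094 m and y of plug0 in the frame of tray between -0.114 and 0.114 m and z of each of plug0, plug1, plug2, plug3, plug4, plug5 in the frame of tray below 0.026 m and x of plug1 in the frame of tray between -0.094 and 0.094 m and y of plug1 in the frame of tray between -0.114 and 0.114 m and x of plug2 in the frame of tray between -0.094 and 0.094 m and y of plug2 in the frame of tray between -0.114 and 0.114 m and x of plug3 in the frame of tray between -0.094 and 0.094 m and y of plug3 in the frame of tray between -0.114 and 0.114 m and x of plug4 in the frame of tray between -0.094 and 0.094 m and y of plug4 in the frame of tray between -0.114 and 0.114 m and x of plug5 in the frame of tray between -0.094 and 0.094 m and y of plug5 in the frame of tray between -0.114 and 0.114 m and x of adjuster in the frame of bin between -0.126 and 0.126 m and y of adjuster in the frame of bin between -0.136 and 0.136 m and z of each of adjuster, bearing, sprocket in the frame of bin below 0.055 m and x of bearing in the frame of bin between -0.126 and 0.126 m and y of bearing in the frame of bin between -0.136 and 0.136 m and x of sprocket in the frame of bin between -0.126 and 0.126 m and y of sprocket in the frame of bin between -0.136 and 0.136 m and linear speed of each of plug0, plug1, plug2, plug3, plug4, plug5 below 0.03 m/s); the robot touches nothing.
It fails at once if the bank is left (hand over 190 mm above the table or well off the bank) with only some of its toggles off (value of joint any of sw0, sw1, sw2, sw3, sw4 above 0.6 rad and value of joint any of sw0, sw1, sw2, sw3, sw4 below 0.6 rad and (z of the grasp point in the frame of bank above 0.19 m or y of the grasp point in the frame of bank above 0.24 m or y of the grasp point in the frame of bank below -0.24 m or x of the grasp point in the frame of bank above 0.16 m or x of the grasp point in the frame of bank below -0.18 m)).
It fails at once if the tin can is moved over 30 mm (distance of tin from where it was at the start of the episode above 0.03 m).
It fails at once if the oil bottle is moved over 30 mm (distance of oil from where it was at the start of the episode above 0.03 m).
It fails at once if the screwdriver is moved over 30 mm (distance of driver from where it was at the start of the episode above 0.03 m).
Of plug0, plug1, plug2, plug3, plug4, plug5 only 4 to 6 are there at a start; the rules pass over those that are not, and their reading is None.
At some moment in a run one of plug0, plug1, plug2, plug3, plug4, plug5 may be knocked a few centimetres aside while the robot is not near it.
Once in a run the grip may slacken for a moment while it holds something.
It also fails if it takes over 210 s, if anything falls off the work surface, if the arm or the gripper's body presses on something with over 40 N, if the wrist force passes 120 N, or if a joint passes its speed limit or range.

## Working session

There is one attempt and no reset: what is moved stays moved. The work goes in short steps, Python scripts to look and compute and a shell command to move; the robot and the scene stay as the last step left them, time stands still between calls to the robot, and variables do not carry over. Pictures are saved under pics/ and viewed, about 12 in all and at most 16, crops included, and the job is handed in when it is done.

```bash
ls; mkdir -p pics
cat > h.py <<'E'
import numpy as np, cv2
from bench import manip, vision
from scipy.spatial.transform import Rotation as Ro
def cap(n):
    s=manip.read_state(); c=vision.capture(n)
    f=c["frame"].shape[0]/2/np.tan(np.radians(c["vfov"])/2)
    v,u=np.mgrid[:384,:512]; z=c["z_map"]
    P=np.stack([(u-c["cx"])/f*z,(v-c["cy"])/f*z,z],-1)
    if "R" in c: W=(P-c["t"])@np.array(c["R"])
    else:
        T=np.array(c["T_tool_cam"]); P=P@T[:3,:3].T+T[:3,3]
        r=np.array(s["tool_rot"]); R=Ro.from_euler('xyz',r).as_matrix() if r.size==3 else r.reshape(3,3)
        W=P@R.T+np.array(s["ee_pos"])
    W[z==0]=np.nan
    return c["frame"],W,c
def save(n,img,k=1): cv2.imwrite(f"pics/{n}.png",cv2.resize(img[...,::-1],None,fx=k,fy=k,interpolation=cv2.INTER_CUBIC))
E
python3 - <<'E'
from h import *
for n in("top","side"):
    f,W,c=cap(n); save(n+"0",f,1.55); np.savez(n+"0",f=f,W=W)
print(manip.read_state())
E
```

```text
pics
{'t': 0.1, 'qpos': array([-1.28501016e+00,  3.14165448e-01, -4.79533535e-02,  1.21018334e+00,
       -3.00712021e-05,  1.57076828e+00]), 'dq': array([ 0.00095538, -0.00142034,  0.00187276, -0.00222452, -0.00020277,
       -0.00147757]), 'joint_torque': array([ 7.07577565e-04, -5.40769172e+01,  3.40540051e+01,  1.11840310e-02,
        1.39430886e-04, -1.29900749e-05]), 'ee_pos': array([ 0.1689967 , -0.57518765,  0.23052597]), 'tool_rot': array([-3.14008684e+00,  3.00289357e-05,  2.85814261e-01]), 'wrist_force': array([ 0.06997127, -0.66366529,  0.34777352]), 'moment': array([ 0.04543568, -0.00117683,  0.02061856]), 'opening': 0.08555517846005273}
```

View pics/top0.png

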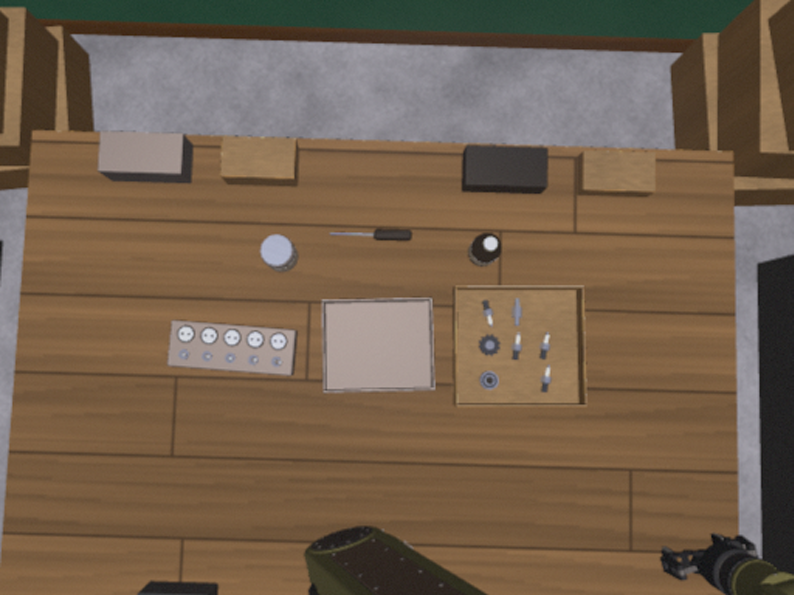

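View pics/side0.png

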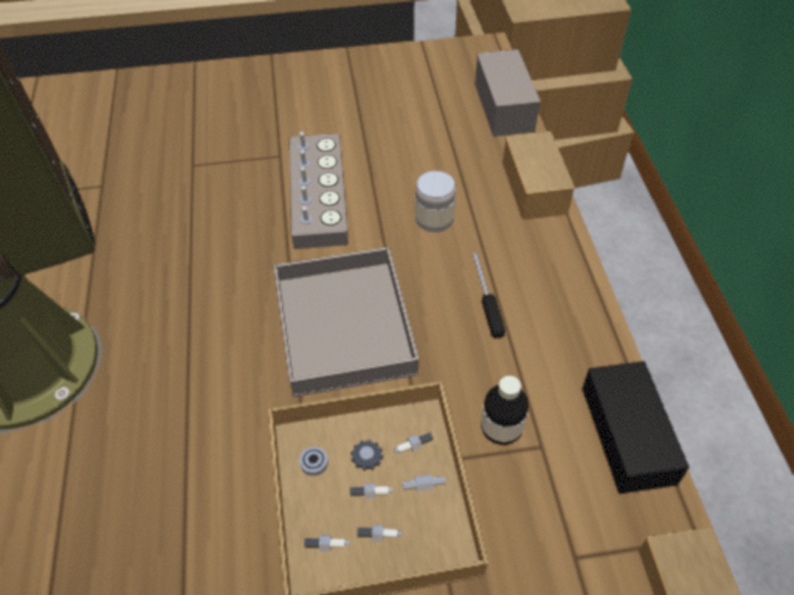

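The top view shows four plugs at about (488,312), (517,346), (545,346) and (546,379). The adjuster is at (517,309), the sprocket at (489,345) and the bearing at (488,379). The bank is on the left with its toggles nearest the robot, and the tray is in the middle. The side view agrees on four plugs.

```bash
cat > m.py <<'E'
from h import *
d=np.load("top0.npz"); f,W=d["f"],d["W"]
def w(u,v):
    u,v=int(round(u/1.55)),int(round(v/1.55)); return np.nanmedian(W[v-1:v+2,u-1:u+2].reshape(-1,3),0)
for n,p in dict(plA=(488,312),plB=(517,346),plC=(545,346),plD=(546,379),adj=(517,309),trTL=(323,300),trTR=(433,299),trBL=(323,391),trBR=(435,390),traymid=(378,345),bTL=(456,287),bTR=(585,287),bBL=(456,405),bBR=(585,405),sw_l=(184,355),sw_r=(277,362),bkTL=(172,321),bkTR=(296,328),bkBL=(169,365),bkBR=(294,374)).items(): print(n,(w(*p)*1000).round())
E
python3 m.py
python3 - <<'E'
# objects in the box floor: height blobs
from h import *
d=np.load("top0.npz"); W=d["W"]
x0,x1,y0,y1=[int(a/1.55) for a in(462,576,294,398)]
S=W[y0:y1,x0:x1]; fl=np.nanmedian(S[...,2]); print("floor",fl)
m=(S[...,2]>fl+.004).astype(np.uint8)
n,l,st,c=cv2.connectedComponentsWithStats(m)
for i in range(1,n):
    if st[i,4]<8: continue
    q=S[l==i]; a=q[:,:2]-q[:,:2].mean(0); e,v=np.linalg.eigh(a.T@a)
    print(((c[i]+[x0,y0])*1.55).round(),st[i,4],(q.mean(0)*1e3).round(1),"zmax",(q[:,2].max()*1e3).round(),"axis deg",np.degrees(np.arctan2(v[1,1],v[0,1])).round(),np.ptp(q,0).round(3))
E
```

```text
plA [ 595. -242.   24.]
plB [ 522. -308.   26.]
plC [ 524. -368.   25.]
plD [ 450. -369.   24.]
adj [ 603. -306.   27.]
trTL [606. 121.  42.]
trTR [ 619. -121.    3.]
trBL [411. 117.   1.]
trBR [ 418. -132.    1.]
traymid [513.  -3.   5.]
bTL [ 645. -166.   48.]
bTR [ 656. -460.    1.]
bBL [ 392. -174.   16.]
bBR [ 400. -448.   45.]
sw_l [480. 407.  49.]
sw_r [470. 209.  67.]
bkTL [553. 445.  35.]
bkTR [546. 179.   2.]
bkBL [459. 449.  38.]
bkBR [446. 180.   1.]
floor 0.005578127806009619
[517. 311.] 85 [ 598.6 -304.5   21.4] zmax 32.0 axis deg 178.0 [0.059 0.023 0.023]
[488. 311.] 73 [ 595.5 -240.8   21.1] zmax 31.0 axis deg -164.0 [0.057 0.025 0.021]
[516. 346.] 84 [ 520.1 -305.2   20. ] zmax 29.0 axis deg 174.0 [0.064 0.031 0.019]
[545. 346.] 80 [ 523.  -367.5   19.6] zmax 29.0 axis deg 170.0 [0.065 0.026 0.02 ]
[489. 344.] 126 [ 523.7 -246.3   14.1] zmax 20.0 axis deg 137.0 [0.044 0.045 0.011]
[546. 379.] 83 [ 451.2 -371.    19.1] zmax 27.0 axis deg 175.0 [0.057 0.026 0.017]
[489. 379.] 122 [ 446.9 -247.    19.1] zmax 28.0 axis deg -150.0 [0.047 0.041 0.018]
[467. 376.] 8 [ 451.3 -199.8   11. ] zmax 13.0 axis deg -149.0 [0.013 0.011 0.003]
```

```bash
python3 -m crank '[[45,36,0,-4,0],[95,76,0,-8,0],[145,116,0,-12,0],[195,156,0,-16,0],[245,196,0,-16.4,0],[285,230,0,-16.4,0],[315,252,0,-16.4,0],[331,265,0,-16.4,0]]'
cat > look.py <<'E'
from h import *; import sys
f,W,c=cap("wrist"); save(sys.argv[1],f,1.5); np.savez("w",f=f,W=W)
print(manip.read_state()["ee_pos"],manip.read_state()["tool_rot"])
m=(np.nan_to_num(W[...,2])>.011)&(W[...,2]<.035)&(W[...,0]>.405)&(W[...,0]<.635)&(W[...,1]>-.44)&(W[...,1]<-.185)
n,l,st,cc=cv2.connectedComponentsWithStats(m.astype(np.uint8))
for i in range(1,n):
    if st[i,4]<150: continue
    q=W[l==i]; (c0,wh,a)=cv2.minAreaRect((q[:,:2]*1000).astype(np.float32))
    print("px",(cc[i]*1.5).round(),st[i,4],"box",np.round(c0),np.round(wh),round(a),"zmax",(np.percentile(q[:,2],98)*1e3).round())
E
python3 look.py w1
```

```text
t: 1.1
ee_pos: [0.5013, -0.3092, 0.2308]
tool_rot: [-3.141, 0.001, 0.001]
wrist_force: [-0.4, 0.0, -0.5]
opening: 0.0427
[ 0.50244411 -0.30833872  0.23080886] [-3.14024500e+00 -4.85806282e-04  2.12966761e-03]
px [384. 125.] 705 box [ 602. -307.] [60. 22.] 0 zmax 27.0
px [303. 128.] 638 box [ 597. -243.] [60. 23.] 12 zmax 27.0
px [457. 219.] 529 box [ 530. -370.] [23. 60.] 78 zmax 27.0
px [385. 223.] 526 box [ 527. -307.] [23. 60.] 83 zmax 27.0
px [316. 218.] 956 box [ 528. -248.] [46. 46.] 89 zmax 18.0
px [457. 299.] 465 box [ 458. -373.] [23. 61.] 80 zmax 27.0
px [319. 304.] 700 box [ 451. -248.] [39. 40.] 88 zmax 22.0
px [511. 353.] 171 box [ 406. -421.] [ 2. 38.] 0 zmax 34.0
```

View pics/w1.png

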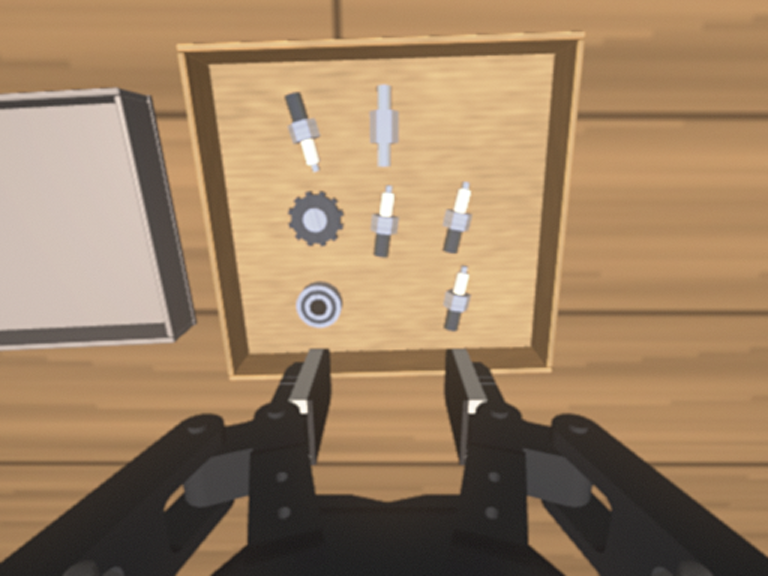

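The wrist view shows four plugs: A (305,130), B (385,223), C (458,220) and D (458,300). The adjuster is at (384,125), the sprocket at (315,220) and the bearing at (319,305). I'll start with C, checking its position once from a hover.

```bash
python3 -m crank '[[13,-30,-50,-10,-0.1],[27,-60,-100,-12,-0.1],[27,-60,-110,-12,-0.1],[27,-60,-110,-12,-0.1]]'; python3 look.py w2
```

```text
t: 1.65
ee_pos: [0.5256, -0.3706, 0.1206]
tool_rot: [-3.141, 0.002, -0.211]
wrist_force: [-0.1, 0.6, -0.4]
opening: 0.0384
[ 0.52660844 -0.37078891  0.12210338] [-3.14153458e+00  4.50444890e-05 -2.10282593e-01]
px [251. 185.] 1352 box [ 601. -307.] [60. 23.] 1 zmax 27.0
px [146. 212.] 1232 box [ 597. -244.] [60. 21.] 8 zmax 27.0
px [384. 285.] 994 box [ 529. -369.] [22. 60.] 77 zmax 27.0
px [289. 309.] 965 box [ 526. -307.] [23. 60.] 83 zmax 26.0
px [201. 320.] 1630 box [ 528. -248.] [47. 47.] 29 zmax 18.0
px [412. 385.] 827 box [ 458. -373.] [23. 61.] 79 zmax 26.0
px [239. 408.] 402 box [ 462. -253.] [31. 17.] 48 zmax 21.0
```

View pics/w2.png

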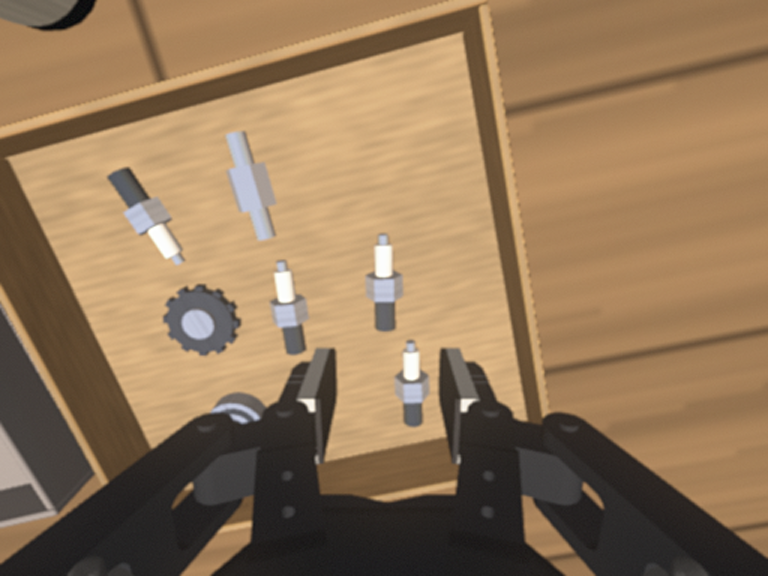

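The hover view has plug C at (384,285), centred between the jaws and aligned with them. Going down to grip it.

```bash
python3 -m crank '[[0,1,-40,0,-0.1],[0,1,-80,0,-0.1],[0,1,-104,0,-0.1],[0,1,-112,0,-0.1],[0,1,-112,0,-1],[0,1,-112,0,-1],[0,1,-112,0,-1],[0,1,-112,0,-1]]';python3 -m crank '[[0,0,0,0,-1],[0,0,20,0,-1],[0,0,60,0,-1],[0,0,100,0,-1],[0,0,120,0,-1]]'
```

```text
t: 2.7
ee_pos: [0.5283, -0.3704, 0.011]
tool_rot: [3.141, -0.003, -0.21]
wrist_force: [0.1, 0.5, 6.6]
opening: 0.0184
t: 3.32
ee_pos: [0.5283, -0.3705, 0.1324]
tool_rot: [3.14, -0.004, -0.21]
wrist_force: [-0.3, 0.2, -0.4]
opening: 0.0185
```

```bash
python3 -m crank '[[5,40,0,4,-1],[10,100,0,8,-1],[15,160,0,12,-1],[20,220,0,12,-1],[25,280,0,12,-1],[30,340,0,12,-1],[33,390,0,12,-1],[33,420,0,12,-1]]';python3 -m crank '[[0,0,-30,0,-1],[0,0,-70,0,-1],[0,0,-100,0,-1],[0,0,-115,0,-1],[0,0,-119,0,-1],[0,0,-119,0,-1],[0,0,-119,0,-0.3],[0,0,-119,0,0]]';python3 -m crank '[[0,0,0,0,0],[0,0,30,0,0],[0,0,80,0,0],[0,0,119,0,0]]'
```

```text
t: 4.32
ee_pos: [0.5611, 0.0292, 0.1297]
tool_rot: [-3.12, -0.0, 0.041]
wrist_force: [-0.5, 0.4, -1.3]
opening: 0.0186
t: 5.32
ee_pos: [0.5617, 0.0268, 0.0109]
tool_rot: [-3.121, -0.001, 0.036]
wrist_force: [0.2, -0.3, 0.3]
opening: 0.0426
t: 5.82
ee_pos: [0.5613, 0.027, 0.1311]
tool_rot: [-3.121, -0.001, 0.037]
wrist_force: [0.6, 0.5, -0.4]
opening: 0.0427
```

```bash
python3 -m crank '[[-4,-40,0,0,0],[-9,-90,0,-2,0],[-15,-140,0,-4,-0.2],[-20,-190,0,-6,-0.2],[-26,-240,0,-8,-0.2],[-31,-290,0,-9,-0.2],[-35,-334,0,-9,-0.2],[-35,-334,0,-9,-0.2]]'; python3 look.py w3
```

```text
t: 6.82
ee_pos: [0.5256, -0.31, 0.1292]
tool_rot: [-3.122, -0.0, -0.124]
wrist_force: [0.5, 0.0, 0.0]
opening: 0.0344
[ 0.525598   -0.30816619  0.12903832] [-3.12050643e+00  5.30042972e-04 -1.22774597e-01]
px [609.  77.] 221 box [ 627. -439.] [15.  1.] 0 zmax 34.0
px [369. 159.] 1299 box [ 602. -306.] [60. 23.] 0 zmax 27.0
px [262. 177.] 1126 box [ 597. -243.] [60. 23.] 15 zmax 27.0
px [386. 287.] 938 box [ 526. -307.] [22. 60.] 82 zmax 26.0
px [296. 289.] 1589 box [ 528. -248.] [47. 47.] 0 zmax 18.0
px [496. 366.] 674 box [ 460. -373.] [55. 22.] 8 zmax 26.0
```

```bash
python3 -m crank '[[0,2,-40,0,-0.2],[0,2,-90,0,-0.2],[0,2,-112,0,-0.2],[0,2,-118,0,-0.2],[0,2,-118,0,-1],[0,2,-118,0,-1],[0,2,-118,0,-1],[0,2,-118,0,-1]]';python3 -m crank '[[0,0,0,0,-1],[0,0,20,0,-1],[0,0,60,0,-1],[0,0,100,0,-1],[0,0,118,0,-1]]';python3 -m crank '[[0,40,0,1,-1],[6,82,0,3,-1],[13,124,0,5,-1],[20,166,0,7,-1],[26,208,0,8,-1],[31,240,0,8,-1],[35,255,0,8,-1],[35,257,0,8,-1]]'
```

```text
t: 7.88
ee_pos: [0.5263, -0.3054, 0.012]
tool_rot: [-3.121, -0.001, -0.12]
wrist_force: [-0.2, 0.3, -0.5]
opening: 0.0185
t: 8.5
ee_pos: [0.5271, -0.3058, 0.1317]
tool_rot: [-3.122, -0.003, -0.12]
wrist_force: [0.2, 0.4, -1.7]
opening: 0.0184
t: 9.5
ee_pos: [0.5609, -0.0478, 0.1288]
tool_rot: [-3.121, 0.001, 0.02]
wrist_force: [-0.4, -0.8, -1.8]
opening: 0.0185
```

```bash
python3 -m crank '[[0,0,-30,0,-1],[0,0,-70,0,-1],[0,0,-100,0,-1],[0,0,-113,0,-1],[0,0,-117,0,-1],[0,0,-117,0,-1],[0,0,-117,0,-0.3],[0,0,-117,0,0]]';python3 -m crank '[[0,0,0,0,0],[0,0,30,0,0],[0,0,80,0,0],[0,0,118,0,0]]'
```

```text
t: 10.5
ee_pos: [0.5618, -0.0482, 0.0133]
tool_rot: [-3.121, -0.001, 0.019]
wrist_force: [-0.5, -0.9, -0.1]
opening: 0.0424
t: 11.0
ee_pos: [0.5614, -0.0481, 0.1324]
tool_rot: [-3.121, -0.001, 0.019]
wrist_force: [1.1, -0.1, 0.1]
opening: 0.0428
```

```bash
python3 -m crank '[[-10,-40,0,0,0],[-25,-85,0,-2,0],[-40,-130,0,-4,-0.1],[-55,-180,0,-6,-0.1],[-72,-230,0,-8,-0.1],[-90,-280,0,-11,-0.1],[-105,-325,0,-11,-0.1],[-105,-325,0,-11,-0.1]]'; python3 look.py w4
```

```text
t: 12.0
ee_pos: [0.4549, -0.3761, 0.1304]
tool_rot: [-3.122, -0.0, -0.177]
wrist_force: [0.2, 0.7, -0.2]
opening: 0.0384
[ 0.45538016 -0.37424991  0.13027746] [-3.12071187e+00  2.26838372e-04 -1.75384749e-01]
px [221.  54.] 1550 box [ 599. -306.] [23. 56.] 89 zmax 27.0
px [111.  78.] 1483 box [ 597. -243.] [61. 23.] 15 zmax 27.0
px [167. 204.] 1872 box [ 527. -248.] [47. 47.] 27 zmax 18.0
px [385. 283.] 922 box [ 458. -372.] [22. 60.] 80 zmax 27.0
px [203. 321.] 1340 box [ 450. -248.] [39. 41.] 33 zmax 22.0
px [484. 345.] 233 box [ 406. -427.] [ 1. 27.] 1 zmax 35.0
```

```bash
python3 -m crank '[[1,2,-40,0,-0.1],[1,2,-90,0,-0.1],[1,2,-112,0,-0.1],[1,2,-119,0,-0.1],[1,2,-119,0,-1],[1,2,-119,0,-1],[1,2,-119,0,-1],[1,2,-119,0,-1]]';python3 -m crank '[[0,0,0,0,-1],[0,0,20,0,-1],[0,0,60,0,-1],[0,0,100,0,-1],[0,0,119,0,-1]]';python3 -m crank '[[0,30,0,1,-1],[2,65,0,3,-1],[2,100,0,5,-1],[3,140,0,7,-1],[4,180,0,8,-1],[5,220,0,10,-1],[6,260,0,10,-1],[6,300,0,10,-1]]';python3 -m crank '[[0,40,0,0,-1],[0,70,0,0,-1],[0,90,0,0,-1],[0,100,0,0,-1],[0,100,0,0,-1]]'
```

```text
t: 13.05
ee_pos: [0.4573, -0.3714, 0.012]
tool_rot: [-3.121, -0.001, -0.173]
wrist_force: [-0.3, 0.8, 0.1]
opening: 0.0188
t: 13.68
ee_pos: [0.4579, -0.3719, 0.1329]
tool_rot: [-3.123, -0.002, -0.173]
wrist_force: [0.0, 0.0, -0.9]
opening: 0.0183
t: 14.68
ee_pos: [0.4629, -0.0699, 0.1304]
tool_rot: [-3.121, 0.0, 0.002]
wrist_force: [1.3, -0.2, 0.7]
opening: 0.0186
t: 15.3
ee_pos: [0.4632, 0.0169, 0.1303]
tool_rot: [-3.111, 0.0, 0.016]
wrist_force: [-0.4, -0.6, 0.3]
opening: 0.0187
```

```bash
python3 -m crank '[[0,0,-30,0,-1],[0,0,-70,0,-1],[0,0,-100,0,-1],[0,0,-113,0,-1],[0,0,-119,0,-1],[0,0,-119,0,-1],[0,0,-119,0,-0.3],[0,0,-119,0,0]]';python3 -m crank '[[0,0,0,0,0],[0,0,30,0,0],[0,0,80,0,0],[0,0,119,0,0]]'; python3 -c "
from h import *;s=manip.read_state();print(s['qpos'].round(3),s['ee_pos'],s['tool_rot'])"
```

```text
t: 16.3
ee_pos: [0.4639, 0.0174, 0.0119]
tool_rot: [-3.111, -0.001, 0.017]
wrist_force: [0.2, 0.7, 0.7]
opening: 0.0426
t: 16.8
ee_pos: [0.4634, 0.0175, 0.1321]
tool_rot: [-3.111, -0.001, 0.017]
wrist_force: [0.2, 0.4, 0.3]
opening: 0.0426
[ 0.016  0.127 -0.52   0.923  0.031  3.141] [0.46341669 0.01752815 0.13212136] [-3.11084342e+00 -5.05617066e-04  1.68667867e-02]
```

```bash
python3 -m crank '[[15,-30,0,2,0],[35,-70,0,4,0],[55,-110,0,6,-0.1],[77,-150,0,9,-0.1],[100,-190,0,11,-0.1],[120,-230,0,13,-0.1],[136,-260,0,13,-0.1],[136,-260,0,13,-0.1]]'; python3 look.py w5
```

```text
t: 17.8
ee_pos: [0.5999, -0.2446, 0.1298]
tool_rot: [-3.111, 0.0, 0.241]
wrist_force: [0.3, 0.5, -0.8]
opening: 0.0384
[ 0.5990781  -0.24311673  0.12972609] [-3.11019063e+00  9.09136244e-04  2.42365445e-01]
px [388. 282.] 919 box [ 597. -242.] [60. 22.] 14 zmax 27.0
px [486. 302.] 1038 box [ 602. -306.] [60. 23.] 0 zmax 27.0
px [703. 323.] 293 box [ 623. -439.] [24.  2.] 1 zmax 34.0
px [371. 378.] 1322 box [ 528. -247.] [47. 47.] 56 zmax 18.0
px [348. 469.] 993 box [ 452. -248.] [40. 39.] 12 zmax 22.0
```

```bash
python3 -m crank '[[0,1,-40,0,-0.1],[0,1,-90,0,-0.1],[0,1,-112,0,-0.1],[0,1,-119,0,-0.1],[0,1,-119,0,-1],[0,1,-119,0,-1],[0,1,-119,0,-1],[0,1,-119,0,-1]]';python3 -m crank '[[0,0,0,0,-1],[0,0,20,0,-1],[0,0,60,0,-1],[0,0,100,0,-1],[0,0,119,0,-1]]';python3 -m crank '[[-20,30,0,-2,-1],[-45,60,0,-5,-1],[-70,95,0,-8,-1],[-95,130,0,-10,-1],[-120,165,0,-12,-1],[-136,190,0,-12,-1],[-136,193,0,-12,-1],[-136,193,0,-12,-1]]'
```

```text
t: 18.85
ee_pos: [0.5996, -0.2417, 0.012]
tool_rot: [-3.111, -0.0, 0.244]
wrist_force: [-0.2, -0.2, -0.9]
opening: 0.0188
t: 19.48
ee_pos: [0.6003, -0.2421, 0.133]
tool_rot: [-3.113, -0.002, 0.244]
wrist_force: [0.3, -0.8, -1.4]
opening: 0.0192
t: 20.48
ee_pos: [0.4639, -0.0488, 0.1306]
tool_rot: [-3.111, -0.001, 0.035]
wrist_force: [0.5, -0.2, -0.1]
opening: 0.0188
```

```bash
python3 -m crank '[[0,0,-30,0,-1],[0,0,-70,0,-1],[0,0,-100,0,-1],[0,0,-113,0,-1],[0,0,-118,0,-1],[0,0,-118,0,-1],[0,0,-118,0,-0.3],[0,0,-118,0,0]]';python3 -m crank '[[0,0,0,0,0],[0,0,30,0,0],[0,0,80,0,0],[0,0,120,0,0],[-40,0,140,0,0],[-60,0,140,0,0],[-60,0,140,0,0]]'
python3 - <<'E'
from h import *
f,W,c=cap("top"); save("top1",f[170:270,95:385],2.7); np.savez("top1",f=f,W=W)
f,W,c=cap("side"); save("side1",f[70:384,150:340],2)
E
```

```text
t: 21.48
ee_pos: [0.4639, -0.0486, 0.0131]
tool_rot: [-3.111, -0.001, 0.034]
wrist_force: [0.4, 0.1, -0.5]
opening: 0.0426
t: 22.35
ee_pos: [0.4022, -0.0484, 0.1527]
tool_rot: [-3.111, -0.0, 0.034]
wrist_force: [1.0, 0.3, -0.3]
opening: 0.0427
```

View pics/top1.png

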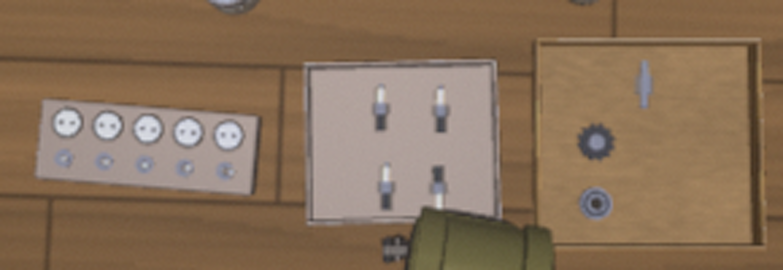

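View pics/side1.png

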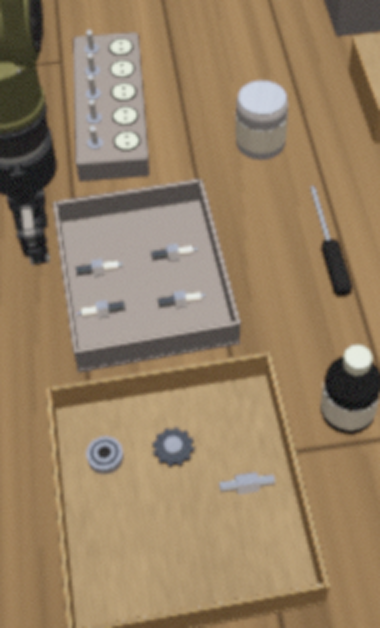

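The crops show all four plugs flat and apart in the tray. The adjuster, sprocket and bearing are still in the box, and every toggle is on. Next I'll locate the bank.

Run:
```python
from h import *
W=np.load("top1.npz")["W"]
P=[]
for u,v in[(68,122),(108,125),(148,128),(188,131),(229,134)]:
    a,b=round(95+u/2.7),round(170+v/2.7); P.append(np.nanmedian(W[b-1:b+2,a-1:a+2].reshape(-1,3),0))
P=np.array(P)*1000; print(P.round(1)); d=P[0]-P[-1]; print(np.degrees(np.arctan2(-d[0],d[1])), np.hypot(*d[:2]))
# top surface of bank
m=(abs(W[...,2]-.04)<.005)&(W[...,1]>.15)&(W[...,1]<.48)&(W[...,0]>.4)&(W[...,0]<.6)
print(cv2.minAreaRect((W[m][:,:2]*1000).astype(np.float32)))
```

```text
[[527.  412.2  43.6]
 [525.1 362.2  41.1]
 [523.3 311.9  41.7]
 [518.  261.4  41.7]
 [516.2 211.   43. ]]
-3.0810799750180373 201.452103929765
((501.0550842285156, 313.4696960449219), (270.3023681640625, 99.70352935791016), 87.1244888305664)
```

```bash
python3 -m crank '[[5,5,20,10,-0.5],[15,20,30,20,-1],[25,45,30,30,-1],[35,75,30,40,-1],[45,105,30,50,-1],[55,135,30,60,-1],[65,165,20,70,-1],[72,190,10,80,-1]]';python3 -m crank '[[0,0,0,5,-1],[0,0,0,5,-1],[0,0,0,5,-1]]'
python3 - <<'E'
from h import *
f,W,c=cap("wrist"); save("w6",f,1.5); np.savez("w6",f=f,W=W); s=manip.read_state(); print(s["ee_pos"],s["tool_rot"],s["qpos"].round(2))
m=(abs(W[...,2]-.04)<.004)&(W[...,1]>.15)&(W[...,0]>.4)&(W[...,0]<.6)
print(cv2.minAreaRect((W[m][:,:2]*1000).astype(np.float32)))
m=(W[...,2]>.055)&(W[...,2]<.1)&(W[...,1]>.17)&(W[...,0]>.44)&(W[...,0]<.52)
n,l,st,cc=cv2.connectedComponentsWithStats(m.astype(np.uint8))
for i in range(1,n):
    if st[i,4]>15: q=W[l==i]; print(cc[i]*1.5,st[i,4],(q.mean(0)*1e3).round(),(q.max(0)*1e3).round())
E
```

```text
t: 23.45
ee_pos: [0.4766, 0.1432, 0.1615]
tool_rot: [-3.111, 0.0, 1.437]
wrist_force: [-0.5, 1.1, -0.5]
opening: -0.0001
t: 23.82
ee_pos: [0.4755, 0.1415, 0.162]
tool_rot: [-3.111, 0.001, 1.516]
wrist_force: [-0.4, 0.0, 0.6]
opening: 0.0001
[0.47546925 0.14134391 0.16222269] [-3.11087233e+00  4.47521556e-04  1.51614476e+00] [ 0.28  0.19 -0.38  1.04  0.01  1.91]
((500.7541809082031, 239.64639282226562), (118.63037872314453, 100.08979797363281), 87.08047485351562)
[385.54143646  74.36187845] 181 [480. 256.  80.] [484. 266.  86.]
[386.24686192 177.93514644] 239 [477. 207.  75.] [482. 216.  86.]
```

View pics/w6.png

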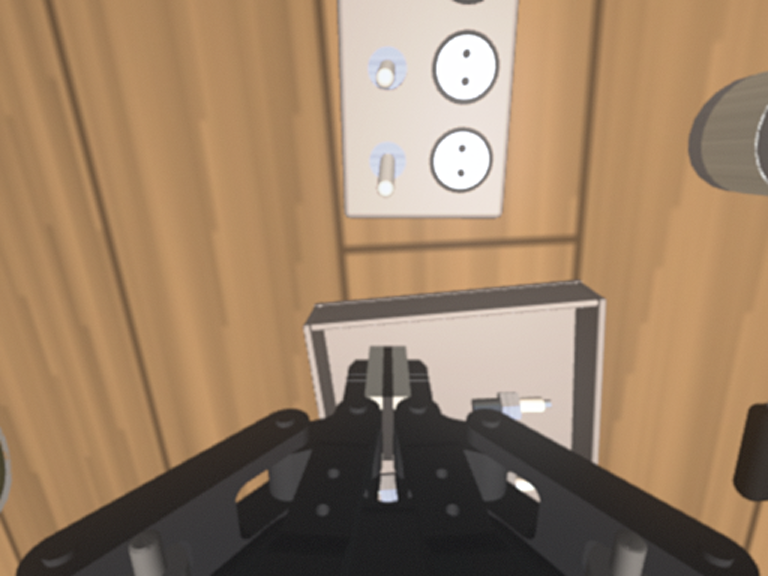

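The wrist view shows sw0's tip at (385,187) and sw1's at (385,75), both leaning toward -y and in line with the finger. I'll go down ahead of sw0.

```bash
python3 -m crank '[[0,10,-30,0,-1],[0,21,-65,0,-1],[0,21,-83,0,-1],[0,21,-83,0,-1],[0,21,-83,0,-1]]'
```

```text
t: 24.5
ee_pos: [0.4758, 0.1624, 0.0802]
tool_rot: [-3.112, -0.0, 1.517]
wrist_force: [-0.1, 0.2, 0.3]
opening: 0.0003
```

```bash
python3 -m crank '[[1,20,-1,0,-1],[2,40,-1,0,-1],[3,60,-1,0,-1],[4,80,-1,0,-1],[5,100,-1,0,-1],[6,120,-1,0,-1],[7,140,-1,0,-1],[8,160,-1,0,-1]]'; python3 -m crank '[[1,20,0,0,-1],[2,40,0,0,-1],[3,60,0,0,-1],[4,80,0,0,-1],[5,100,0,0,-1],[6,120,0,0,-1],[6,130,0,0,-1],[6,130,0,0,-1]]'
python3 - <<'E'
from h import *
f,W,c=cap("side"); save("side2",f[70:384,150:340],2)
E
```

```text
t: 25.5
ee_pos: [0.483, 0.3237, 0.078]
tool_rot: [-3.11, 0.001, 1.518]
wrist_force: [-0.1, -1.5, 0.1]
opening: -0.0002
t: 26.5
ee_pos: [0.489, 0.4534, 0.0782]
tool_rot: [-3.111, 0.0, 1.519]
wrist_force: [-0.2, 0.2, 0.3]
opening: 0.0002
```

View pics/side2.png

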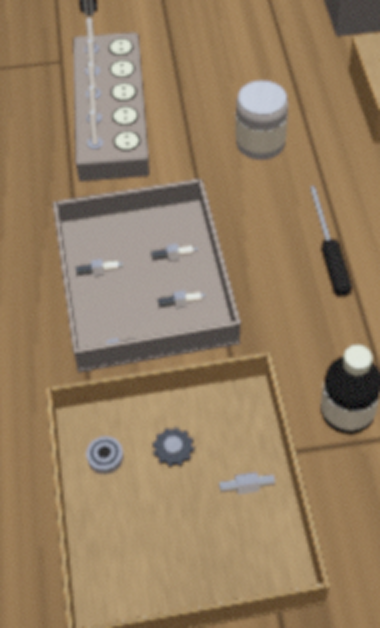

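All the toggles look tipped over. One plug has been knocked toward the tray's -y wall. I'll check both before leaving the bank.

Run:
```python
from h import *
f,W,c=cap("top"); save("top2",f[170:270,95:385],2.7); np.savez("top2",f=f,W=W)
f,W,c=cap("side"); np.savez("side2",f=f,W=W)
m=(W[...,2]>.05)&(W[...,2]<.1)&(W[...,1]>.17)&(W[...,1]<.50)&(W[...,0]>.44)&(W[...,0]<.52)
q=W[m]*1e3
for y in range(170,460,10):
    k=q[(q[:,1]>=y)&(q[:,1]<y+10)]
    if len(k): print(y,len(k),k[:,2].max().round(),end=' | ')
save("side3",f[75:170,180:235],6)
```

```text
210 8 58.0 | 220 20 70.0 | 230 16 85.0 | 240 2 81.0 | 260 3 64.0 | 270 16 72.0 | 280 19 85.0 | 290 1 76.0 | 310 3 59.0 | 320 17 77.0 | 330 16 82.0 | 340 2 79.0 | 360 2 66.0 | 370 17 78.0 | 380 14 83.0 | 390 2 79.0 | 410 1 56.0 | 420 14 71.0 | 430 18 97.0 | 440 31 100.0 | 450 1 85.0 |
```

View pics/top2.png

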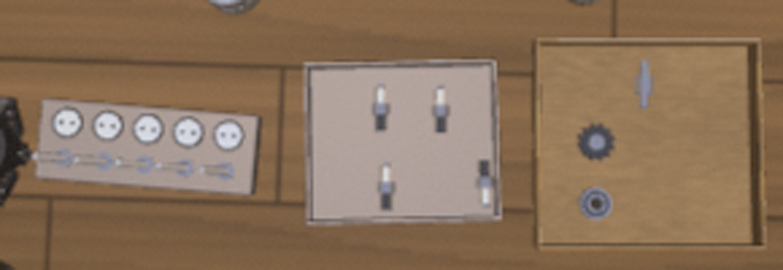

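View pics/side3.png

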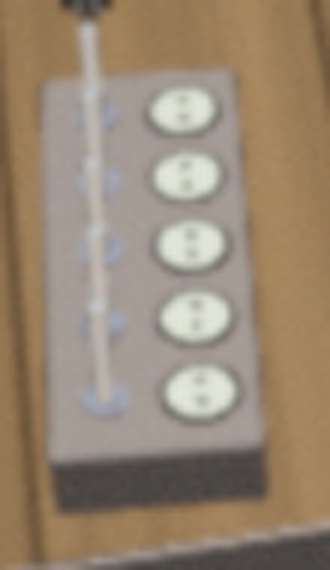

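Run:
```python
from h import *
W=np.load("top2.npz")["W"]
S=W[192:252,208:280]; m=(S[...,2]>.011)&(S[...,2]<.034)&(S[...,0]>.425)&(S[...,0]<.605)&(S[...,1]>-.117)&(S[...,1]<.11)
n,l,st,cc=cv2.connectedComponentsWithStats(m.astype(np.uint8))
for i in range(1,n):
    if st[i,4]>10: q=S[l==i]*1e3; print(st[i,4],q.mean(0).round(),q.min(0).round(),q.max(0).round())
m=(abs(W[...,2]-.043)<.006)&(W[...,1]<.15)&(W[...,1]>-.15)&(W[...,0]>.38)&(W[...,0]<.65)
print(cv2.minAreaRect((W[m][:,:2]*1000).astype(np.float32)))
```

```text
73 [557.  27.  21.] [532.  15.  11.] [587.  40.  31.]
70 [556. -49.  21.] [528. -59.  11.] [589. -39.  28.]
73 [ 469. -107.   20.] [ 438. -116.   12.] [496. -95.  30.]
69 [459.  17.  22.] [434.   6.  12.] [489.  26.  29.]
((516.8133544921875, -1.9536285400390625), (199.91943359375, 240.44296264648438), 3.0335006713867188)
```

The knocked plug still lies flat and is about 103 mm from the tray centre, inside the 114 mm limit and stopped by the wall, so I'll leave it. All the toggles are over, so I'll back off upward.

```bash
python3 -m crank '[[0,8,30,0,-1],[0,10,70,0,-1],[0,10,120,0,-1],[0,10,160,0,0],[0,10,160,0,0.5],[0,10,160,0,0.5],[0,10,160,0,0.5],[0,10,160,0,0.5]]'
python3 - <<'E'
from h import *
f,W,c=cap("top")
S=W[192:252,208:280]; m=(S[...,2]>.011)&(S[...,2]<.034)&(S[...,0]>.425)&(S[...,0]<.605)&(S[...,1]>-.117)&(S[...,1]<.11)
n,l,st,cc=cv2.connectedComponentsWithStats(m.astype(np.uint8))
for i in range(1,n):
    if st[i,4]>10: q=S[l==i]*1e3; print(st[i,4],q.mean(0).round())
f,W,c=cap("side"); save("side4",f[70:384,150:340],2)
E
```

```text
t: 27.65
ee_pos: [0.4887, 0.4619, 0.2369]
tool_rot: [-3.109, 0.002, 1.518]
wrist_force: [-0.0, 1.0, 0.8]
opening: 0.0641
72 [557.  26.  21.]
70 [557. -49.  21.]
73 [459.  17.  21.]
75 [ 469. -107.   21.]
```

View pics/side4.png

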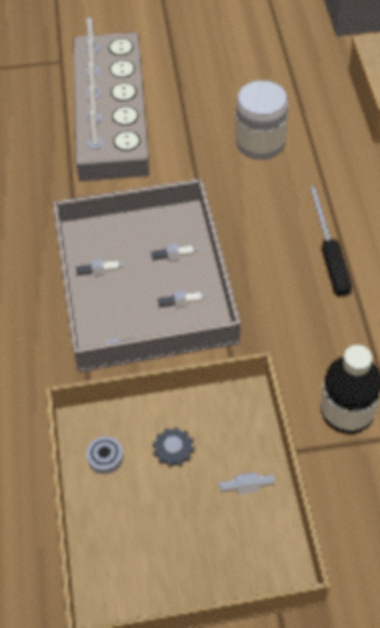

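The last view shows all five toggles off, the plugs in the tray, the other parts in the box and the bystanders in place.

```bash
python3 -c "
from bench import manip; print(manip.job_done())"
```

```text
the job is handed in; nothing more can be done
None
```

The job is done and handed in at about 28 s of robot time. I picked the four spark plugs present out of the box and laid them flat and apart in the grey tray. Then I swept all five toggles off in one drag with the shut finger, tip about 78 mm above the table, backed off upward and opened the gripper.

- **Plugs:** the last top-camera check had all four at the height of a flat-lying plug. One was knocked toward the tray's -y wall, about 50 mm along y, after I placed it. It still lies flat about 103 mm from the tray's centre in y, against the 114 mm limit, so I left it there.
- **Toggles:** all five lean toward +y. By depth they sit at roughly 1.0 rad (off is above 0.6).
- **Other parts:** the adjuster, bearing and sprocket are still in the box. The tin, oil bottle and screwdriver look unmoved.
- **Arm readings:** the last joint reached its limit over the tray, so two plugs were set down 10 to 25 mm short of where I aimed. The tool also kept a tilt of about 2°. Neither affected the result. The largest wrist force I saw in the readings was about 7 N.

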